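# Comb the gauge rods into their grooved tray

## Task

Take the orange-handled rake from its stand, reach in under the dial comparator's arm and comb the four loose gauge rods across the tray until every rod lies fully down in a groove, one to a groove. Then set the rake back in its stand the way it stood. Move the rods with the rake only, never by hand, do not bump the comparator, and leave everything else on the table alone.

Things in the scene. Friction and masses are not known exactly. Their poses are not given: they have to be found in the camera images.
- tray: Fixed tray, blue frame, white V grooves (all sizes in mm); 108 (x) by 222 (y); origin: centre of underside, on the table. Ten grooves along its x, 96 long, valley lines at y = -66, -48, ... +96 (pitch 18); 16 wide at the mouth, bottoms at z = 8, ridges at z = 21. Rim 6 thick, top at z = 33, inside y = -105 to +105. Rods lie askew on the ridges at the start.
- landing (a point): Middle of the tray's landing, at (0, -90, 21) in the tray's frame: a flat white strip level with the ridges, y = -105 to -75, 96 long in x, with no rod on it at the start, so that the rake can be set down behind all rods. The comparator's arm hangs over it.
- gauge: Delicate dial comparator fixed to the tray, same origin and axes as the tray. Blue arm over the landing: x = -18 to +98, y = -129 to -95, z = 137 to 183. Steel column 28 across at x = 115, y = -112, 286 high, with a blue clamp 45 square at z = 130 to 190, a knob on its -y side, and a grey foot: x = 60 to 150, y = -167 to -57, 16 high.
- gauge_tip (a point): Lower end of the comparator's stem, its lowest part over the tray: at (-26, -112, 115) in the tray's frame; stem 10 thick. Above it the black dial: x = -35 to -18, y = -138 to -86, z = 148 to 200.
- stand: Fixed rake stand, blue base 110 (x) by 100 (y = -38 to +62); origin on the table under the middle of its trough. Trough along x: floor at z = 8, inside 16 wide, 86 long, rims 10 high. A sloping rest, 44 wide, on the +y side carries the handle's lowest part from below; its top is at z = 65. The rake at home: axes parallel to the stand's, origin at (0, 0, 8).
- rake: Loose rake, about 170 g; origin: middle of the tine tips. Row of 8 steel tines along its x, 74 long, 4 thick, gaps 6; they point to -z (down, at home). Head bar 76 x 10 x 10 at z = 27. From it the orange handle, a flat bar 140 long, 30 wide (x), 14 thick, leans 35 degrees: along (0, 0.574, 0.819). Flat faces along (0, 0.819, -0.574): grip across the 14, fingers along the handle.
- rake_grip (a point): Place to grip: middle of the rake's handle, 95 up the handle from the head bar, 45 below its end; at (0, 54.5, 104.8) in the rake's frame.
- rod_a: Loose round steel gauge rod, 8 across, 84 long, 33 g, polished and slippery; origin at its centre, its x axis along the rod. At the start it lies askew (about 30 degrees) on top of the ridges, centre at z = 25 over the tray's underside; settled in a groove its centre is at about z = 15.6, its top just under the ridges; a second rod in one groove stays too high.
- rod_b: Loose round brass gauge rod, 8 across, 84 long, 33 g, polished and slippery; origin at its centre, its x axis along the rod. At the start it lies askew (about 30 degrees) on top of the ridges, centre at z = 25 over the tray's underside; settled in a groove its centre is at about z = 15.6, its top just under the ridges; a second rod in one groove stays too high.
- rod_c: Loose round steel gauge rod, 8 across, 84 long, 33 g, polished and slippery; origin at its centre, its x axis along the rod. At the start it lies askew (about 30 degrees) on top of the ridges, centre at z = 25 over the tray's underside; settled in a groove its centre is at about z = 15.6, its top just under the ridges; a second rod in one groove stays too high.
- rod_d: Loose round brass gauge rod, 8 across, 84 long, 33 g, polished and slippery; origin at its centre, its x axis along the rod. At the start it lies askew (about 30 degrees) on top of the ridges, centre at z = 25 over the tray's underside; settled in a groove its centre is at about z = 15.6, its top just under the ridges; a second rod in one groove stays too high.
- ring_gauge: Bystander: steel ring gauge lying flat, 60 across, 20 high; origin under it, on the table. Not to be moved.
- screwdriver: Bystander: screwdriver with red handle, lying; origin under it, on the table. Not to be moved.
- oil_bottle: Bystander: yellow bottle 48 across, 110 high, standing; origin under it, on the table. Not to be moved.
- ball_cup: Bystander: green cup 70 across, 60 high, standing; origin under it, on the table. Not to be moved.
- caliper: Bystander: digital caliper 200 long, lying flat; origin under it, on the table. Not to be moved.

How it is judged (in metres and radians):
On the way, in this order (a step that is already met when the one before it is completed fails the run):
1. the rake is lifted out of its stand (z of rake in the frame of stand above 0.03 m), for 0.2 s.
2. all four rods lie down in grooves, the rake still out of its stand (z of rod_a in the frame of tray between 0.01 and 0.0185 m and angle between the x axis of each of rod_a, rod_b, rod_c, rod_d and the x axis of tray, either way round below 0.1 rad and y of rod_a in the frame of tray between -0.076 and 0.106 m and x of rod_a in the frame of tray between -0.012 and 0.012 m and linear speed of each of rod_a, rod_b, rod_c, rod_d below 0.02 m/s and z of rod_b in the frame of tray between 0.01 and 0.0185 m and y of rod_b in the frame of tray between -0.076 and 0.106 m and x of rod_b in the frame of tray between -0.012 and 0.012 m and z of rod_c in the frame of tray between 0.01 and 0.0185 m and y of rod_c in the frame of tray between -0.076 and 0.106 m and x of rod_c in the frame of tray between -0.012 and 0.012 m and z of rod_d in the frame of tray between 0.01 and 0.0185 m and y of rod_d in the frame of tray between -0.076 and 0.106 m and x of rod_d in the frame of tray between -0.012 and 0.012 m and horizontal distance between rake and stand above 0.05 m), for 0.2 s.
At the end, for the whole second after the job is handed in: Each rod at rest in its own groove: centre under 18.5 mm over the tray's underside, parallel within 0.1 rad, within 12 mm of mid-length. Rake at rest in its stand: tips within 12 mm of the trough's middle, under 6 mm over its floor, upright within 0.14 rad, parallel within 0.15 rad (z of rod_a in the frame of tray between 0.01 and 0.0185 m and angle between the x axis of each of rod_a, rod_b, rod_c, rod_d and the x axis of tray, either way round below 0.1 rad and y of rod_a in the frame of tray between -0.076 and 0.106 m and x of rod_a in the frame of tray between -0.012 and 0.012 m and linear speed of each of rod_a, rod_b, rod_c, rod_d, rake below 0.02 m/s and z of rod_b in the frame of tray between 0.01 and 0.0185 m and y of rod_b in the frame of tray between -0.076 and 0.106 m and x of rod_b in the frame of tray between -0.012 and 0.012 m and z of rod_c in the frame of tray between 0.01 and 0.0185 m and y of rod_c in the frame of tray between -0.076 and 0.106 m and x of rod_c in the frame of tray between -0.012 and 0.012 m and z of rod_d in the frame of tray between 0.01 and 0.0185 m and y of rod_d in the frame of tray between -0.076 and 0.106 m and x of rod_d in the frame of tray between -0.012 and 0.012 m and horizontal distance between rake and stand below 0.012 m and z of rake in the frame of stand below 0.014 m and angle between rake's own z axis and vertical below 0.14 rad and angle between the x axis of rake and the x axis of stand, either way round below 0.15 rad); the robot touches nothing.
It fails at once if the hand or arm touches a rod (rods are moved with the rake only) (contact force between any of the arm, the fingers and rod_a above 0.3 N or contact force between any of the arm, the fingers and rod_b above 0.3 N or contact force between any of the arm, the fingers and rod_c above 0.3 N or contact force between any of the arm, the fingers and rod_d above 0.3 N).
It fails at once if the dial comparator is bumped (over 1 N) by robot or rake (contact force between any of the arm, the fingers, rake and gauge above 1 N).
It fails at once if a bystander is moved over 20 mm (distance of any of ring_gauge, screwdriver, oil_bottle, ball_cup, caliper from where it was at the start of the episode above 0.02 m).
It fails at once if a bystander is tipped over (angle between any of ring_gauge, oil_bottle, ball_cup's own z axis and vertical above 0.5 rad).
It also fails if it takes over 67 s, if anything falls off the work surface, if the arm or the gripper's body presses on something with over 40 N, if the wrist force passes 120 N, or if a joint passes its speed limit or range.

## Robot

A 6-joint arm with a two-finger parallel gripper is mounted at the origin on the work surface. World frame = base frame: x ahead of the robot, y to its left, z up, the work surface at z = 0. Lengths are in mm, angles in rad, forces in N, time in s.
With the tool pointing down it reaches from about 225 to 725 mm from the base axis. Payload 3.1 kg.
Tool frame: the origin (TCP) lies on the centre line of the jaws, within the pads' length; the fingertips stand 22 mm ahead of it and the grasp point (between the pads) lies 3 mm ahead of it; z points along the fingers, y is the line along which they close (so a half turn about z gives the same grasp; the last joint's range is limited). The gripper opens to 85 mm and grips with 20 to 120 N. Pads are 22 mm wide; open, the fingers measure 114 mm over their backs; the gripper's body (76 mm by 85 mm) begins 54 mm behind the grasp point. The pads swing forward as they close: fully open they stand 13 mm farther back than shut.
Start: joints at [1.064, 0.048, 0.099, 1.622, 0, 1.443], TCP at [194.154, 487.772, 253.312] pointing down, gripper open.
Joint ranges: [-2.91, 2.91], [-0.99, 1.94], [-1.21, 1.42], [-2.12, 2.29], [-1.49, 1.47], [-3.14, 3.14]. Speed limits (rad/s): [2.79, 2.79, 3.14, 3.14, 3.14, 3.14].

## Interface

Orientations are given as a rotation vector (axis times angle).
In Python, from workcell import ctrl gives the robot as it stands.
- The arm moves only by the tool arm_command, never from a script. Its argument "motion" is text: rows parted by semicolons, each of 5 numbers parted by spaces: the opening, from -1 (shut) to 1 (fully open), so that 0 is half open, then the shift along the tool's x, y, z in units of 25 mm (1.0 is 25 mm), then the turn about the tool's z in units of 5 degrees (1.0 is 5 degrees). In form: grip x y z turn; .... A call has 1 to 10 rows; each row shifts and turns the commanded pose from where the row before left it, along the tool's axes as they then stand; what a row does not reach is not made up. A row lasts 1/12 s, in which the tool goes at most 41.7 mm and 7.16 degrees, less where a joint would pass 70% of its speed; a pose out of reach is approached as far as the arm can. A call is refused whole if a number of a shift passes 1 or a number of a turn 1, either way. A call with a gripper value outside its range is refused whole. The fingers move at their own pace and stop on an object; "newtons" is the grip in N (left out, the last holds). Time passes only in rows, so rows that do not move let the fingers close. It gives the time, the measured TCP pose, the force, the opening and the grip force at its end, in the units of the state.
- ctrl.observe(): the state, without advancing time (a new reading comes with each control period).
- ctrl.grab_frame(name): name is "scene" or "top" or "wrist"; returns a dict with "img" (480x640x3 uint8, red, green, blue), "fov_y" (degrees; the focal length in pixels is half the picture's height over the tangent of half this angle, whatever the lens; pixels are square), "cx", "cy" (the principal point, pixels), "dist" ([k1, k2, p1, p2, k3] as OpenCV has them; the pictures are not rectified), "extrinsics" (4x4, takes a point from world to camera coordinates); the wrist camera has in their place "mount" (4x4, takes a point from camera to tool coordinates, whose origin is the TCP and whose axes are the flange's). Camera axes: x right, y up, looking along -z (the intrinsics and any distortion apply to the point x, -y, -z); pixel columns grow to the right and rows downward; lengths in mm; the calibration is good to about 2 mm. A picture is of the moment at which its call begins: read the wrist's pose just before it. There is no depth.
- ctrl.close_job(): hands the job in; it is judged then, once.
The state is a dict: "time_s": time; "joint_positions": joint angles; "joint_vel": joint speeds; "joint_torque": joint torques, N m; "tool_pos": TCP position; "eef_rot": TCP orientation; "contact_force": force on the tool from outside, world axes, zero at the start; "torque": the same for the moment, N m; "opening": opening from 0.0 (shut) to 1.0 (fully open); "grasp_force": force on a finger pad.
Only numpy, scipy, OpenCV 4.12 (cv2) and the standard library are available. Lean on these libraries where they do the work, as an engineer would, in place of code of your own. Each camera call takes 0.05 s, during which the arm holds its last target. There are 200 camera calls.

## Working session

There is one attempt and no reset: what is moved stays moved. The work goes in short steps, Python scripts to look and compute and a tool call to move; the robot and the scene stay as the last step left them, time stands still between calls to the robot, and variables do not carry over. Pictures are saved under pics/ and viewed, at most 10 in all, crops included, and the job is handed in when it is done.

Besides the shell and the picture viewer there is one more tool, called by a JSON object that holds its "op" and its "data", one argument or row to a line. arm_command: Moves the arm, as the interface text tells. Its arguments: {"type":"object","properties":{"motion":{"type":"string"},"newtons":{"type":"number"}},"required":["motion"]}

```bash
mkdir -p pics
cat > h.py <<'E'
import numpy as np, cv2
from scipy.spatial.transform import Rotation as R
from workcell import ctrl
def grab(name,fn=None):
    s=ctrl.observe(); f=ctrl.grab_frame(name); img=cv2.cvtColor(np.asarray(f["img"]),cv2.COLOR_RGB2BGR)
    if fn: cv2.imwrite("pics/"+fn,img)
    h=img.shape[0]; F=h/2/np.tan(np.radians(f["fov_y"])/2)
    K=np.array([[F,0,f["cx"]],[0,F,f["cy"]],[0,0,1]])
    if name=="wrist":
        T=np.eye(4);T[:3,:3]=R.from_rotvec(s["eef_rot"]).as_matrix();T[:3,3]=s["tool_pos"]
        C=T@np.array(f["mount"])
    else: C=np.linalg.inv(np.array(f["extrinsics"]))
    return img,dict(K=K,d=np.array(f["dist"],float),C=C)
def ray(c,uv):
    p=cv2.undistortPoints(np.array(uv,float).reshape(-1,1,2),c["K"],c["d"]).reshape(-1,2)
    d=np.c_[p[:,0],-p[:,1],-np.ones(len(p))]@c["C"][:3,:3].T
    return c["C"][:3,3],d
def onz(c,uv,z):
    o,d=ray(c,uv); t=(z-o[2])/d[:,2]; return o+d*t[:,None]
def proj(c,P):
    P=np.atleast_2d(P).astype(float); W=np.linalg.inv(c["C"]); q=P@W[:3,:3].T+W[:3,3]; q=q*[1,-1,-1]
    return cv2.projectPoints(q,np.zeros(3),np.zeros(3),c["K"],c["d"])[0].reshape(-1,2)
E
python3 - <<'E'
from h import *
print(ctrl.observe())
for n in("top","scene"):
    i,c=grab(n,n+"0.png"); print(n,c["C"].round(2).tolist(),c["K"][0,0],c["d"])
E
```

```text
{'time_s': 0.0, 'joint_positions': array([ 1.06422215e+00,  4.87829192e-02,  9.75673278e-02,  1.62197882e+00,
       -7.48435793e-07,  1.44299127e+00]), 'joint_vel': array([-1.11185249e-05, -6.59451165e-05, -3.55940259e-04,  5.04662198e-04,
       -8.86620329e-04, -1.17450286e-03]), 'joint_torque': array([-6.81679667e-04, -3.38788211e+01,  3.20012641e+01,  2.04132748e-02,
       -1.86944080e-04,  9.40597403e-06]), 'tool_pos': array([193.8736055 , 487.28914438, 252.08505684]), 'eef_rot': array([-0.59127787, -3.08468597,  0.0035785 ]), 'contact_force': array([ 0.32720079, -0.56029204, -0.52837376]), 'torque': array([-0.01059096, -0.03111159,  0.01099759]), 'grasp_force': 0.0, 'opening': 1.0018660460275186}
top [[-0.0, 0.99, -0.13, 388.71], [-1.0, -0.01, -0.01, 65.39], [-0.01, 0.13, 0.99, 1294.82], [0.0, 0.0, 0.0, 1.0]] 617.051146583572 [-0.19713426  0.          0.          0.          0.        ]
scene [[-0.39, -0.74, 0.55, 1182.47], [0.92, -0.32, 0.23, 344.99], [0.01, 0.6, 0.8, 973.76], [0.0, 0.0, 0.0, 1.0]] 545.4823959299434 [0.04438186 0.         0.         0.         0.        ]
```

View pics/top0.png

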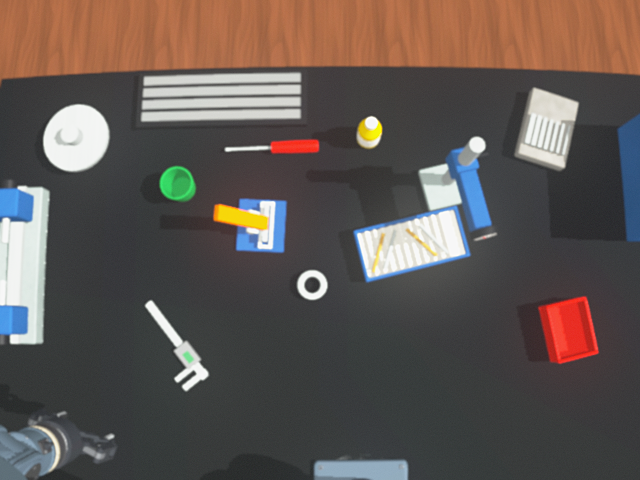

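View pics/scene0.png

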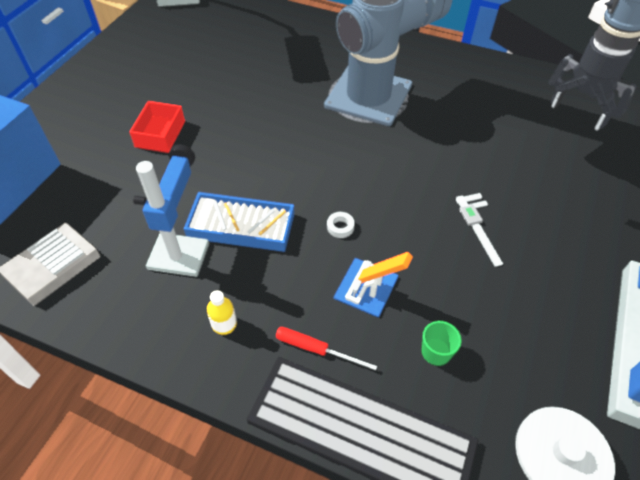

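The top view has image up = +x and image right = −y. The stand is near (261,225) with its handle pointing left (+y). The tray spans (355–470, 207–281), with the gauge at its right (−y) end, and the rods lie at about (378,250) and (420,240). The scene view agrees, with the tray at (240,222), the stand at (367,287) and the rake handle at (385,267). Next I'll measure these by colour mask.

Run:
```python
from h import *
s=ctrl.observe(); print("toolR",R.from_rotvec(s["eef_rot"]).as_matrix().round(3).tolist())
D={}
for n in("top","scene"):
    img,c=grab(n); hsv=cv2.cvtColor(img,cv2.COLOR_BGR2HSV)
    b=cv2.inRange(hsv,(100,110,60),(125,255,255)); o=cv2.inRange(hsv,(8,180,150),(19,255,255))
    D[n]=c
    for nm,m,z in(("blue",b,0),("orange",o,100)):
        for k in cv2.findContours(m,cv2.RETR_EXTERNAL,cv2.CHAIN_APPROX_NONE)[0]:
            if cv2.contourArea(k)<150: continue
            hull=cv2.convexHull(k); ap=cv2.approxPolyDP(hull,4,True).reshape(-1,2)
            if not (100<ap[:,0].mean()<600): continue
            print(n,nm,cv2.contourArea(k),ap.tolist())
            if nm=="blue":
                for zz in (8,33): print("   z",zz,onz(c,ap,zz)[:,:2].round(0).tolist())
```

```text
toolR [[-0.929, 0.37, -0.001], [0.37, 0.929, -0.002], [0.0, -0.002, -1.0]]
top blue 5603.0 [[457, 207], [469, 256], [365, 280], [354, 230]]
   z 8 [[622.0, -210.0], [517.0, -232.0], [468.0, -11.0], [573.0, 11.0]]
   z 33 [[617.0, -204.0], [514.0, -226.0], [466.0, -9.0], [570.0, 12.0]]
top blue 895.5 [[285, 201], [283, 251], [237, 250], [238, 227], [265, 200]]
   z 8 [[636.0, 157.0], [530.0, 161.0], [532.0, 258.0], [581.0, 257.0], [639.0, 200.0]]
   z 33 [[632.0, 155.0], [527.0, 159.0], [529.0, 254.0], [577.0, 253.0], [634.0, 197.0]]
top blue 175.5 [[261, 200], [258, 210], [239, 207], [240, 199]]
   z 8 [[639.0, 208.0], [617.0, 214.0], [624.0, 255.0], [642.0, 253.0]]
   z 33 [[634.0, 205.0], [613.0, 211.0], [620.0, 251.0], [637.0, 250.0]]
top blue 1641.0 [[461, 147], [477, 159], [491, 221], [471, 230], [446, 161], [451, 150]]
   z 8 [[754.0, -224.0], [728.0, -258.0], [591.0, -283.0], [572.0, -238.0], [723.0, -190.0], [747.0, -202.0]]
   z 33 [[747.0, -218.0], [721.0, -252.0], [587.0, -276.0], [569.0, -232.0], [716.0, -185.0], [740.0, -196.0]]
scene blue 1225.0 [[354, 258], [398, 275],
[... 318 characters left out ...]
[[525.0, -228.0], [468.0, -14.0], [590.0, 24.0], [637.0, -192.0]]
scene blue 1717.5 [[184, 156], [190, 173], [170, 230], [151, 229], [144, 203], [171, 156]]
   z 8 [[415.0, -335.0], [459.0, -292.0], [626.0, -242.0], [641.0, -282.0], [583.0, -339.0], [428.0, -364.0]]
   z 33 [[435.0, -317.0], [477.0, -275.0], [641.0, -227.0], [655.0, -266.0], [598.0, -321.0], [447.0, -346.0]]
scene blue 2088.5 [[510, 0], [505, 52], [464, 43], [430, 23], [452, 0]]
   z 8 [[-611.0, 261.0], [-328.0, 305.0], [-326.0, 184.0], [-387.0, 61.0], [-540.0, 90.0]]
   z 33 [[-565.0, 264.0], [-289.0, 306.0], [-287.0, 188.0], [-346.0, 68.0], [-495.0, 96.0]]
scene orange 185.0 [[411, 256], [405, 268], [360, 279], [406, 252]]
```

{"op": "arm_command", "data": {
  "motion": "1 0 0 0 1;1 0 0 0 1;1 0 0 0 1;1 0 0 0 1;1 0 0 0 1;1 0 0 0 1;1 0 0 0 1;1 0 0 0 1;1 0 0 0 1;1 0 0 0 1",
  "newtons": 120
}}

```text
time_s: 1.03
tool_pos: [194.1, 487.6, 253.0]
eef_rot: [1.845, 2.542, -0.001]
contact_force: [0.7, -0.7, 0.0]
opening: 0.998
grasp_force: 0.0
```

{"op": "arm_command", "data": {
  "motion": "1 0 0 0 1;1 0 0 0 1;1 0 0 0 1;1 0 0 0 1;1 -0.5 0.95 0 0;1 -0.5 0.95 0 0;1 -0.5 0.95 0 0;1 -0.5 0.95 0 0;1 -0.5 0.95 0 0;1 -0.5 0.95 0 0"
}}

```text
time_s: 1.87
tool_pos: [335.2, 407.7, 253.0]
eef_rot: [-2.254, -2.188, 0.001]
contact_force: [0.7, -0.1, -0.0]
opening: 1.003
grasp_force: 0.0
```

{"op": "arm_command", "data": {
  "motion": "1 -0.5 0.95 0 0;1 -0.5 0.95 0 0;1 -0.5 0.95 0 0;1 -0.5 0.95 0 0;1 -0.5 0.95 0 0;1 -0.5 0.95 0 0;1 -0.5 0.95 0 0;1 -0.5 0.95 0 0;1 0 0 0 0;1 0 0 0 0"
}}

```text
time_s: 2.7
tool_pos: [522.1, 301.9, 252.3]
eef_rot: [-2.256, -2.185, 0.002]
contact_force: [-0.3, -0.2, -0.9]
opening: 0.994
grasp_force: 0.0
```

Run:
```python
from h import *
s=ctrl.observe(); print(s["time_s"],s["tool_pos"],R.from_rotvec(s["eef_rot"]).as_matrix().round(3).tolist(),s["joint_positions"])
img,c=grab("wrist","w1.png"); print(c["C"].round(2).tolist())
print(proj(c,[[589,250,113],[588,196,8]]))
```

```text
2.7 [522.06488029 301.94413099 252.29614128] [[0.032, 0.999, -0.002], [0.999, -0.032, -0.0], [-0.0, -0.002, -1.0]] [4.13065361e-01 2.58398474e-01 3.32386821e-01 1.64653049e+00
 2.80852125e-04 2.01609314e+00]
[[1.0, 0.03, 0.01, 525.81], [-0.03, 0.95, 0.32, 384.47], [-0.0, -0.32, 0.95, 373.54], [0.0, 0.0, 0.0, 1.0]]
[[403.42506738 286.94129349]
 [380.96048585 287.51454255]]
```

View pics/w1.png

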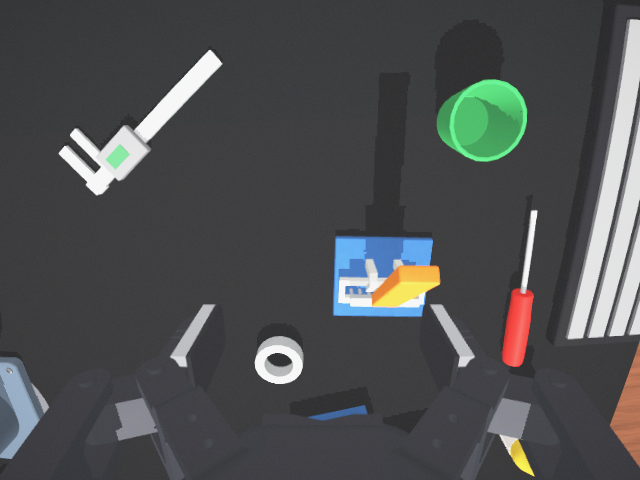

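The wrist view shows the orange handle from (375,300) to its top end at (440,272). The stand base corners are (335,237), (432,238), (424,316) and (334,315). I'll refine both.

Run:
```python
from h import *
img,c=grab("wrist"); hsv=cv2.cvtColor(img,cv2.COLOR_BGR2HSV)
for nm,m,zs in(("b",cv2.inRange(hsv,(100,110,60),(125,255,255)),(4,8)),("o",cv2.inRange(hsv,(8,150,120),(25,255,255)),(150,))):
    for k in cv2.findContours(m,cv2.RETR_EXTERNAL,cv2.CHAIN_APPROX_NONE)[0]:
        a=cv2.contourArea(k); x=k[:,0,0].mean(); y=k[:,0,1].mean()
        if a<300 or not(320<x<450 and y<340): continue
        ap=cv2.approxPolyDP(cv2.convexHull(k),3,True).reshape(-1,2); print(nm,a,ap.tolist())
        for z in zs: print(z,onz(c,ap,z)[:,:2].round(1).tolist())
a=np.radians(-2); X=np.array([np.cos(a),np.sin(a),0]);Y=np.array([-np.sin(a),np.cos(a),0]);O=np.array([588,196,8])
u=np.array([0,.574,.819]);n=np.array([0,.819,-.574])
for sx in(-15,15):
  for sn in(-7,7):
    p=np.array([0,0,27])+140*u+sn*n; print(sx,sn,proj(c,O+sx*X+p[1]*Y+[0,0,p[2]]))
img2=cv2.resize(img[220:330,320:450],None,fx=5,fy=5,interpolation=cv2.INTER_CUBIC); cv2.imwrite("pics/w1c.png",img2)
```

```text
b 3942.5 [[336, 237], [432, 239], [421, 317], [334, 315]]
4 [[535.8, 259.6], [644.7, 253.9], [638.7, 152.4], [531.6, 159.0]]
8 [[535.7, 260.9], [643.4, 255.3], [637.5, 154.9], [531.5, 161.4]]
o 1010.0 [[439, 268], [440, 284], [431, 290], [373, 305], [373, 294], [400, 267]]
150 [[604.0, 283.8], [605.8, 271.1], [599.6, 266.6], [557.7, 255.7], [557.5, 264.8], [576.2, 285.5]]
-15 -7 [[399.42709307 287.73812725]]
-15 7 [[398.36244    268.29120324]]
15 -7 [[441.26356024 287.69668642]]
15 7 [[439.59403024 268.33733715]]
```

View pics/w1c.png

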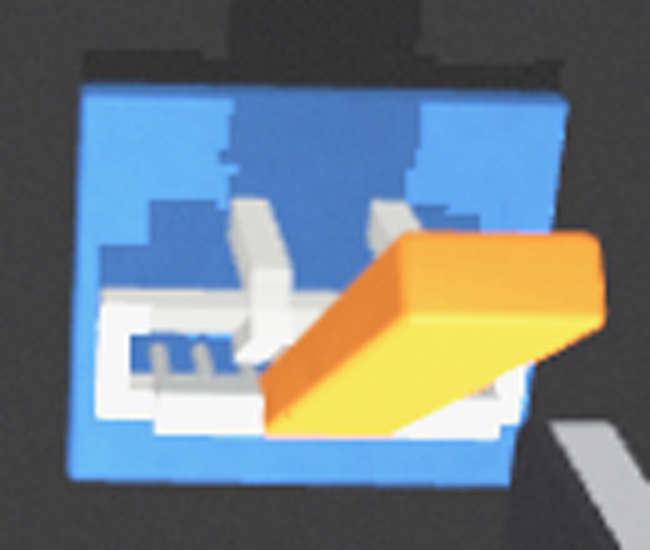

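The grip point predicted from the stand matches the picture to about 2 mm, so I'm going in to grasp.

{"op": "arm_command", "data": {
  "motion": "1 0 0 0 0.2;1 -0.48 0.7 0 0;1 -0.48 0.7 0 0;1 -0.48 0.7 0 0;1 -0.48 0.7 0 0;1 0 0 0.8 0;1 0 0 0.8 0;1 0 0 0.6 0;1 0 0 0 0;1 0 0 0 0"
}}

```text
time_s: 3.63
tool_pos: [587.5, 252.3, 197.4]
eef_rot: [-2.271, -2.169, 0.004]
contact_force: [-0.7, 1.1, 0.1]
opening: 1.003
grasp_force: 0.0
```

Run:
```python
from h import *
s=ctrl.observe(); print(s["time_s"],s["tool_pos"],R.from_rotvec(s["eef_rot"]).as_matrix().round(3).tolist())
img,c=grab("wrist","w2.png")
print(proj(c,[[589.7,250.4,113]]))
```

```text
3.6333 [587.48760981 252.26713025 197.42984955] [[0.046, 0.999, -0.003], [0.999, -0.046, -0.001], [-0.001, -0.003, -1.0]]
[[324.83743728 258.75830813]]
```

View pics/w2.png

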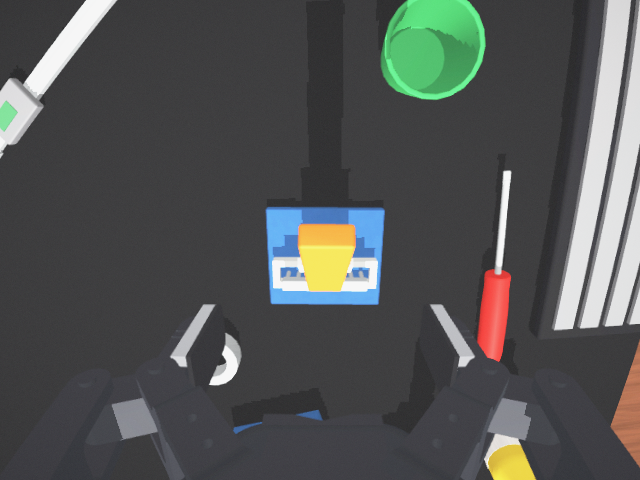

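The handle is centred at column 327 between the fingers (at 325 predicted), so I can descend and grip.

{"op": "arm_command", "data": {
  "motion": "1 -0.08 0.12 0.8 0;1 0 0 0.8 0;1 0 0 0.8 0;1 0 0 0.7 0;1 0 0 0.3 0;1 0 0 0 0;-1 0 0 0 0;-1 0 0 0 0;-1 0 0 0 0;-1 0 0 0 0",
  "newtons": 120
}}

```text
time_s: 4.52
tool_pos: [592.9, 249.9, 115.2]
eef_rot: [2.272, 2.167, 0.004]
contact_force: [-0.2, 0.2, 0.1]
opening: 0.454
grasp_force: 0.0
```

{"op": "arm_command", "data": {
  "motion": "-1 0 0 0 0;-1 0 0 0 0;-1 0 0 0 0;-1 0 0 0 0"
}}

```text
time_s: 4.85
tool_pos: [592.6, 249.9, 114.8]
eef_rot: [2.272, 2.168, 0.003]
contact_force: [-0.7, 1.1, 5.1]
opening: 0.328
grasp_force: 117.7
```

{"op": "arm_command", "data": {
  "motion": "-1 0 0 -0.4 0;-1 0 0 -0.6 0;-1 0 0 -0.8 0;-1 0 0 -0.8 0;-1 0 0 -0.8 0;-1 0 0 -0.6 0;-1 -0.4 -0.1 0 0;-1 -0.8 -0.12 0 0;-1 -0.92 -0.13 0 0;-1 -0.92 -0.13 0 0"
}}

```text
time_s: 5.68
tool_pos: [574.9, 172.9, 211.1]
eef_rot: [-2.271, -2.168, 0.005]
contact_force: [0.6, -0.2, -1.7]
opening: 0.329
grasp_force: 118.4
```

{"op": "arm_command", "data": {
  "motion": "-1 -0.92 -0.13 0 0;-1 -0.92 -0.13 0 0;-1 -0.92 -0.13 0 0;-1 -0.92 -0.13 0 0;-1 -0.92 -0.13 0 0;-1 -0.92 -0.13 0 0;-1 -0.92 -0.13 0 0;-1 -0.92 -0.13 0 0;-1 -0.92 -0.13 0 0;-1 -0.8 -0.12 0 0"
}}

```text
time_s: 6.52
tool_pos: [531.4, -52.8, 211.1]
eef_rot: [-2.272, -2.165, 0.004]
contact_force: [0.7, 0.6, -2.9]
opening: 0.331
grasp_force: 118.4
```

{"op": "arm_command", "data": {
  "motion": "-1 -0.5 0 0 0;-1 0 0 0 -0.8;-1 0 0 0 -0.8;-1 0 0 0 -0.8;-1 0 0 0 -0.66;-1 0 0 0 0;-1 0 0 0 0"
}}

```text
time_s: 7.1
tool_pos: [532.1, -63.4, 212.1]
eef_rot: [-1.965, -2.449, 0.001]
contact_force: [0.6, -0.4, -3.0]
opening: 0.334
grasp_force: 118.5
```

Run:
```python
from h import *
s=ctrl.observe(); print(s["time_s"],s["tool_pos"],R.from_rotvec(s["eef_rot"]).as_matrix().round(3).tolist())
img,c=grab("wrist","w3.png"); img,c=grab("scene","s3.png")
```

```text
7.1 [532.12585764 -63.39604099 212.14278022] [[-0.217, 0.976, -0.002], [0.976, 0.217, 0.001], [0.001, -0.002, -1.0]]
```

View pics/w3.png

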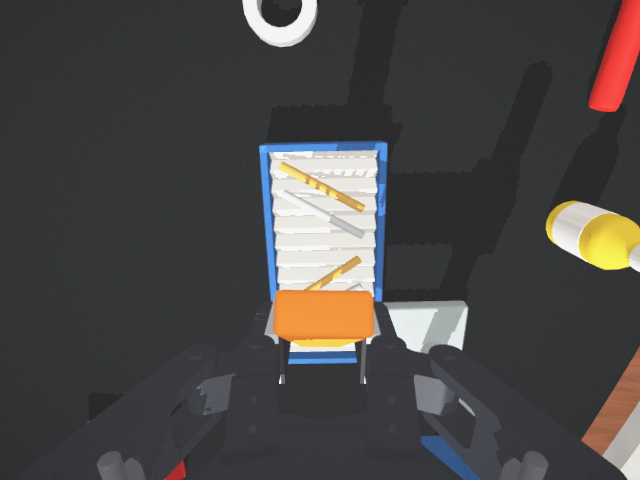

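The wrist view shows the tray square to the camera. Rim corners are near (262,147) and (386,143). A brass rod runs (282,167)–(362,209), a steel one (287,193)–(363,235) and a brass one (305,290)–(360,259), and the second steel rod is partly hidden at (355,288). Next I'll measure the tray's far corners, side edges and rod ends.

Run:
```python
from h import *
img,c=grab("wrist"); hsv=cv2.cvtColor(img,cv2.COLOR_BGR2HSV)
m=cv2.inRange(hsv,(100,110,60),(125,255,255)); m[300:]=0; m[:,420:]=0
k=max(cv2.findContours(m,cv2.RETR_EXTERNAL,cv2.CHAIN_APPROX_NONE)[0],key=lambda k:cv2.arcLength(k,True))
# inner edge of rim (z=33 top visible): use outer left/right at rows 170..290 and top row
L=[];Rr=[]
for r in range(165,285,5):
    xs=np.where(m[r])[0]; xs=xs[(xs>250)&(xs<400)]
    L.append([xs.min(),r]); Rr.append([xs.max(),r])
T=[[x,np.where(m[:,x])[0].min()] for x in range(275,380,5)]
for nm,p in(("L",L),("R",Rr),("T",T)):
    P=onz(c,p,33)[:,:2]; ctr=P.mean(0); u=np.linalg.svd(P-ctr)[2][0]; print(nm,ctr.round(1),np.degrees(np.arctan2(u[1],u[0])).round(2))
C=np.array([541.75,-107]);a=np.radians(12.5);Rm=np.array([[np.cos(a),-np.sin(a)],[np.sin(a),np.cos(a)]])
loc=lambda uv,z:((onz(c,uv,z)[:,:2]-C)@Rm).round(1).tolist()
print("L",loc([L[0],L[-1]],33),"R",loc([Rr[0],Rr[-1]],33),"T",loc([T[0],T[-1]],33))
print("rods",loc([[282,167],[362,209],[287,193],[363,235],[305,290],[360,259]],25))
# rake side: handle end face corners
o=cv2.inRange(hsv,(5,180,150),(20,255,255)); o[:280]=0
k=max(cv2.findContours(o,cv2.RETR_EXTERNAL,cv2.CHAIN_APPROX_NONE)[0],key=cv2.contourArea)
print("handle",cv2.boundingRect(k),loc(cv2.boxPoints(cv2.minAreaRect(k)),247))
```

```text
L [482.9 -81. ] -76.34
R [588.7 -57.5] -76.33
T [521.    1.3] 13.61
L [[-52.6, 90.6], [-51.1, -18.1]] R [[55.6, 90.7], [58.2, -18.1]] T [[-39.0, 109.0], [45.2, 111.5]]
rods [[-34.7, 87.8], [37.3, 49.8], [-30.9, 64.6], [39.1, 24.7], [-16.2, -32.9], [37.2, 0.4]]
handle (274, 290, 100, 52) [[-12.4, 81.9], [15.3, 81.9], [16.2, 65.0], [-13.2, 65.0]]
```

View pics/s3.png

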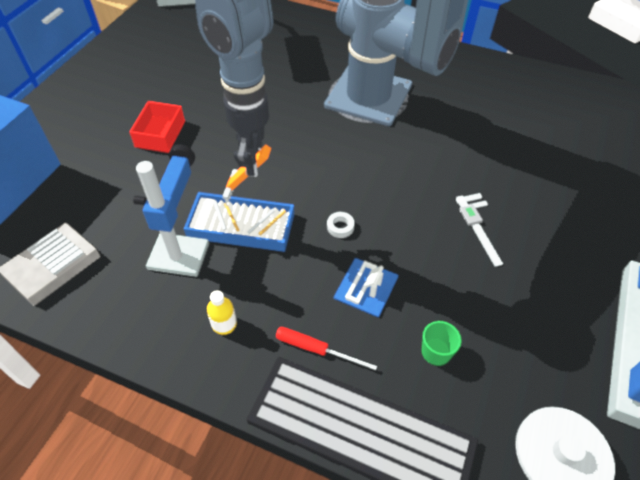

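The scene view shows the rake held over the tray, handle leaning +y as expected, with the stand empty and the gauge clear to the left. The tray centre comes out near (544,−107) at yaw 13.3°. I'll move in over the landing.

{"op": "arm_command", "data": {
  "motion": "-1 0 -0.06 0.7 -0.17;-1 0 0 0.7 0;-1 0 0 0.68 0;-1 -0.6 0 0 0;-1 -0.6 0 0 0;-1 -0.6 0 0 0;-1 -0.6 0 0 0;-1 -0.4 0 0 0;-1 -0.25 0 0 0;-1 0 0 0 0"
}}

```text
time_s: 8.08
tool_pos: [549.8, -140.1, 162.0]
eef_rot: [1.948, 2.463, 0.0]
contact_force: [0.8, 0.6, -1.6]
opening: 0.331
grasp_force: 118.3
```

Run:
```python
from h import *
s=ctrl.observe(); print(s["time_s"],s["tool_pos"],R.from_rotvec(s["eef_rot"]).as_matrix().round(3).tolist(),s["contact_force"])
C=np.array([544,-107]);a=np.radians(13.3);Rm=np.array([[np.cos(a),-np.sin(a)],[np.sin(a),np.cos(a)]])
print("TCP tray",(s["tool_pos"][:2]-C)@Rm)
img,c=grab("scene"); 
big=cv2.resize(img[130:270,130:310],None,fx=4.2,fy=4.2,interpolation=cv2.INTER_CUBIC); 
M=lambda p:np.r_[C+Rm@np.array(p[:2]),p[2]]
t=(s["tool_pos"][:2]-C)@Rm; z=s["tool_pos"][2]-106.8
for q in ([t[0]-37,t[1]-54,z],[t[0]+37,t[1]-54,z],[-54,111,33],[54,111,33],[-54,-111,33],[54,-111,33],[t[0],t[1]+26,z+141.7]):
    u=(proj(c,M(q))[0]-[130,130])*4.2; cv2.circle(big,tuple(int(v) for v in u),4,(255,0,255),1)
w,cw=grab("wrist"); cv2.imwrite("pics/s4.png",np.vstack([big[:588],])); cv2.imwrite("pics/w4.png",w)
```

```text
8.0833 [ 549.80089878 -140.10747277  161.99096629] [[-0.23, 0.973, 0.001], [0.973, 0.23, -0.001], [-0.001, 0.001, -1.0]] [ 0.78250005  0.63151243 -1.57078836]
TCP tray [ -1.97105328 -33.55398827]
```

View pics/s4.png

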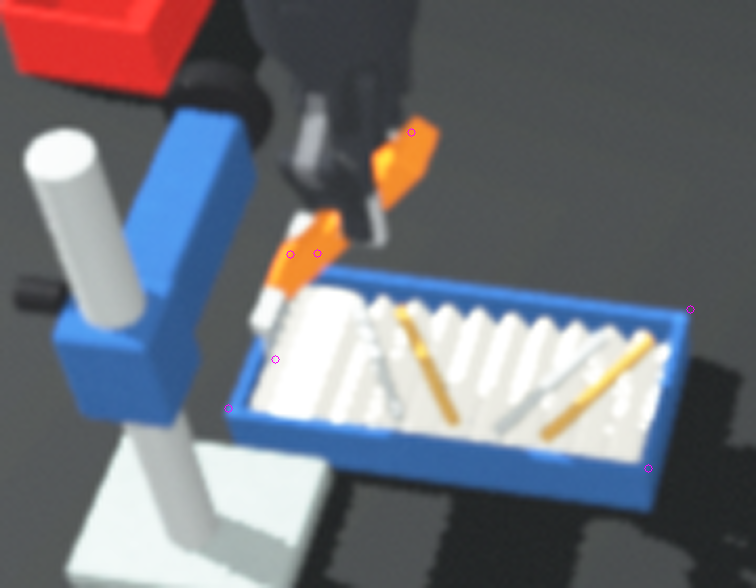

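The +x tine end hangs over the landing at about (270,350), with the nearest steel rod well clear at (365–398, 310–410). The projected tray corner matches its image. I'll lower and feel for the landing.

{"op": "arm_command", "data": {
  "motion": "-1 0.1 0 0.4 0;-1 0 0 0.4 0;-1 0 0 0.24 0;-1 0 0 0.16 0;-1 0 0 0 0;-1 0 0 0 0"
}}

```text
time_s: 8.68
tool_pos: [548.0, -135.1, 130.6]
eef_rot: [-1.945, -2.466, 0.001]
contact_force: [0.5, -0.9, -1.5]
opening: 0.331
grasp_force: 118.7
```

{"op": "arm_command", "data": {
  "motion": "-1 0 0 0.06 0;-1 0 0 0 0;-1 0 0 0 0"
}}

```text
time_s: 8.93
tool_pos: [548.7, -135.6, 130.2]
eef_rot: [1.946, 2.466, 0.0]
contact_force: [0.8, 0.3, -2.1]
opening: 0.33
grasp_force: 118.7
```

{"op": "arm_command", "data": {
  "motion": "-1 0 0 0.04 0;-1 0 0 0 0;-1 0 0 0 0"
}}

```text
time_s: 9.18
tool_pos: [548.5, -135.6, 128.9]
eef_rot: [1.946, 2.466, 0.0]
contact_force: [0.1, 0.9, -1.6]
opening: 0.331
grasp_force: 118.7
```

{"op": "arm_command", "data": {
  "motion": "-1 0 0 0.04 0;-1 0 0 0 0;-1 0 0 0 0"
}}

```text
time_s: 9.43
tool_pos: [548.6, -135.6, 128.1]
eef_rot: [1.946, 2.466, 0.0]
contact_force: [0.4, 0.5, -1.1]
opening: 0.338
grasp_force: 118.9
```

{"op": "arm_command", "data": {
  "motion": "-1 0 0 0.03 0;-1 0 0 0 0;-1 0 0 0 0"
}}

```text
time_s: 9.68
tool_pos: [548.6, -135.5, 127.9]
eef_rot: [1.946, 2.466, 0.001]
contact_force: [-1.5, 0.2, 3.8]
opening: 0.328
grasp_force: 119.1
```

{"op": "arm_command", "data": {
  "motion": "-1 0 -0.08 -0.07 0;-1 0.12 0 0 0;-1 0.12 0 0 0;-1 0.12 0 0 0;-1 0.12 0 0 0;-1 0.12 0 0 0;-1 0.12 0 0 0;-1 0.12 0 0 0;-1 0.12 0 0 0;-1 0.12 0 0 0"
}}

```text
time_s: 10.52
tool_pos: [540.1, -109.4, 128.8]
eef_rot: [-1.946, -2.466, 0.0]
contact_force: [-0.7, 0.4, -1.7]
opening: 0.331
grasp_force: 118.8
```

{"op": "arm_command", "data": {
  "motion": "-1 0.12 0 0 0;-1 0.12 0 0 0;-1 0.12 0 0 0;-1 0.12 0 0 0;-1 0.12 0 0 0;-1 0.12 0 0 0;-1 0.12 0 0 0;-1 0.12 0 0 0;-1 0.12 0 0 0;-1 0.12 0 0 0"
}}

```text
time_s: 11.35
tool_pos: [533.2, -80.3, 128.8]
eef_rot: [1.946, 2.466, 0.0]
contact_force: [0.4, 0.5, -2.8]
opening: 0.33
grasp_force: 118.8
```

Run:
```python
from h import *
s=ctrl.observe(); C=np.array([544,-107]);a=np.radians(13.3);Rm=np.array([[np.cos(a),-np.sin(a)],[np.sin(a),np.cos(a)]])
t=(s["tool_pos"][:2]-C)@Rm; print("tips tray",t-[0,54],s["tool_pos"][2]-106.8,s["contact_force"])
img,c=grab("scene"); big=cv2.resize(img[170:270,170:310],None,fx=4,fy=4,interpolation=cv2.INTER_CUBIC)
w,cw=grab("wrist"); wb=cv2.resize(w[120:400,220:430],None,fx=1.1,fy=1.1)
H=max(big.shape[0],wb.shape[0]); P=lambda i:cv2.copyMakeBorder(i,0,H-i.shape[0],0,0,cv2.BORDER_CONSTANT)
o=np.hstack([P(big),P(wb)]); print(o.shape); cv2.imwrite("pics/s5.png",o)
```

```text
tips tray [ -4.34629067 -25.51464306] 22.031252234797094 [ 0.37973139  0.51034586 -2.76658759]
(400, 791, 3)
```

View pics/s5.png

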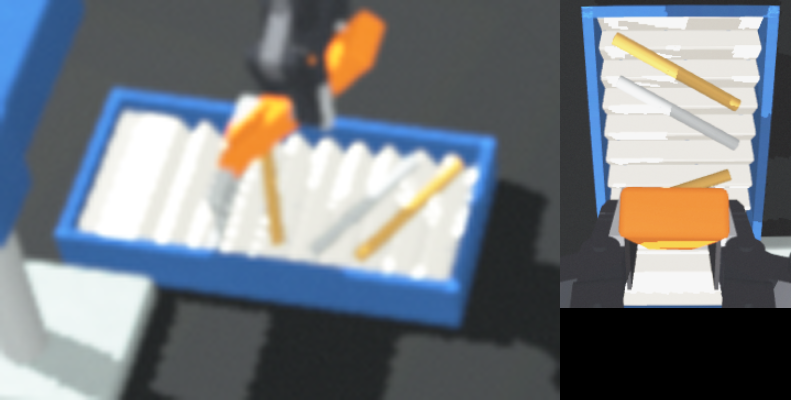

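Combing works: the near brass rod at (270,215) is turning parallel ahead of the tines, and nothing is left standing behind them. I'll carry on, drifting to +x for the two far rods.

{"op": "arm_command", "data": {
  "motion": "-1 0.1 0 0 0;-1 0.1 0 0 0;-1 0.1 0.03 0 0;-1 0.1 0.04 0 0;-1 0.1 0.04 0 0;-1 0.1 0.04 0 0;-1 0.1 0.04 0 0;-1 0.1 0.04 0 0;-1 0.1 0.04 0 0;-1 0.1 0.04 0 0"
}}

```text
time_s: 12.28
tool_pos: [535.0, -54.2, 128.8]
eef_rot: [-1.946, -2.466, 0.0]
contact_force: [-0.4, 0.0, -3.0]
opening: 0.33
grasp_force: 118.8
```

{"op": "arm_command", "data": {
  "motion": "-1 0.1 0 0 0;-1 0.1 0 0 0;-1 0.1 0 0 0;-1 0.1 0 0 0;-1 0.1 0 0 0;-1 0.1 0 0 0;-1 0.1 0 0 0;-1 0.1 0 0 0;-1 0.1 0 0 0;-1 0.1 0 0 0"
}}

```text
time_s: 13.12
tool_pos: [529.1, -29.9, 128.8]
eef_rot: [-1.946, -2.466, 0.0]
contact_force: [-0.0, -0.3, -2.7]
opening: 0.334
grasp_force: 118.8
```

{"op": "arm_command", "data": {
  "motion": "-1 0.1 0 0 0;-1 0.1 0 0 0;-1 0.1 0 0 0;-1 0.1 0 0 0;-1 0.1 0 0 0;-1 0.1 0 0 0;-1 0.1 0 0 0;-1 0.1 0 0 0;-1 0.1 0 0 0;-1 0.1 0 0 0"
}}

```text
time_s: 13.95
tool_pos: [523.3, -5.5, 128.8]
eef_rot: [-1.946, -2.466, 0.0]
contact_force: [-0.2, 0.5, -1.9]
opening: 0.332
grasp_force: 118.8
```

{"op": "arm_command", "data": {
  "motion": "-1 0.1 0 0 0;-1 0.1 0 0 0;-1 0.1 0 0 0;-1 0.1 0 0 0;-1 0.1 0 0 0;-1 0.1 0 0 0;-1 0.1 0 0 0;-1 0.1 0 0 0;-1 0.1 0 0 0;-1 0 0 0 0"
}}

```text
time_s: 14.78
tool_pos: [518.0, 16.6, 128.8]
eef_rot: [-1.945, -2.467, -0.0]
contact_force: [0.4, 0.4, -2.1]
opening: 0.334
grasp_force: 118.8
```

Run:
```python
from h import *
s=ctrl.observe(); C=np.array([544,-107]);a=np.radians(13.3);Rm=np.array([[np.cos(a),-np.sin(a)],[np.sin(a),np.cos(a)]])
t=(s["tool_pos"][:2]-C)@Rm; print("tips tray",t-[0,54],s["tool_pos"][2]-106.8,s["contact_force"])
def brass(n,z):
    img,c=grab(n,"b_"+n+".png"); hsv=cv2.cvtColor(img,cv2.COLOR_BGR2HSV); o=cv2.inRange(hsv,(12,90,90),(28,255,255))
    for k in cv2.findContours(o,cv2.RETR_EXTERNAL,cv2.CHAIN_APPROX_NONE)[0]:
        if cv2.contourArea(k)<25: continue
        b=cv2.boxPoints(cv2.minAreaRect(k)); P=((onz(c,b,z)[:,:2]-C)@Rm)
        if abs(P[:,0]).max()<60 and abs(P[:,1]).max()<125: print(n,P.round(0).tolist())
brass("scene",18); brass("top",18)
```

```text
tips tray [ 3.09163729 72.24444414] 22.006907718584003 [ 0.38395239  0.42429869 -2.12559132]
scene [[38.0, -15.0], [-44.0, -17.0], [-43.0, -12.0], [39.0, -10.0]]
top [[34.0, -9.0], [34.0, -14.0], [-46.0, -15.0], [-46.0, -10.0]]
```

{"op": "arm_command", "data": {
  "motion": "-1 0.08 0 0 0;-1 0.08 0 0 0;-1 0.08 0 0 0;-1 0.08 0 0 0;-1 0.08 0 0 0;-1 0.08 0 0 0;-1 0.08 0 0 0;-1 0.08 0 0 0;-1 0 0 0 0;-1 0 0 0 0"
}}

```text
time_s: 15.72
tool_pos: [514.4, 31.7, 128.8]
eef_rot: [1.946, 2.466, -0.0]
contact_force: [-0.5, 0.1, -1.8]
opening: 0.332
grasp_force: 118.8
```

{"op": "arm_command", "data": {
  "motion": "-1 0 0 -0.8 0;-1 0 0 -0.8 0;-1 0 0 -0.8 0;-1 0 0 -0.8 0;-1 0.9 0 0 0;-1 0.9 0 0 0;-1 0.9 0 0 0;-1 0.9 0 0 0;-1 0.9 0 0 0;-1 0 0 0 0"
}}

```text
time_s: 16.55
tool_pos: [487.2, 144.4, 209.0]
eef_rot: [-1.94, -2.468, -0.003]
contact_force: [-0.1, -0.4, -2.5]
opening: 0.33
grasp_force: 118.6
```

Run:
```python
from h import *
s=ctrl.observe(); C=np.array([544,-107]);a=np.radians(13.3);Rm=np.array([[np.cos(a),-np.sin(a)],[np.sin(a),np.cos(a)]])
print(s["tool_pos"],s["time_s"])
M=lambda p:np.r_[C+Rm@np.array(p[:2]),p[2]]
out=[]
for n in("top","scene","wrist"):
    img,c=grab(n,"c_"+n+".png"); hsv=cv2.cvtColor(img,cv2.COLOR_BGR2HSV); o=cv2.inRange(hsv,(12,90,90),(28,255,255))
    for k in cv2.findContours(o,cv2.RETR_EXTERNAL,cv2.CHAIN_APPROX_NONE)[0]:
        if cv2.contourArea(k)<25: continue
        b=cv2.boxPoints(cv2.minAreaRect(k)); P=((onz(c,b,18)[:,:2]-C)@Rm)
        if abs(P[:,0]).max()<60 and abs(P[:,1]).max()<125: print(n,P.round(0).tolist())
    # rectified view of the tray plane z=19, 3 px/mm: columns y -111..111, rows x
    if n!="wrist":
        q=[(-54,-111),(54,-111),(54,111),(-54,111)]
        src=np.float32([proj(c,M((*p,19)))[0] for p in q]); dst=np.float32([[(p[1]+111)*3.4,(54-p[0])*2.6] for p in q])
        out.append(cv2.warpPerspective(img,cv2.getPerspectiveTransform(src,dst),(755,281),flags=cv2.INTER_CUBIC))
cv2.imwrite("pics/f.png",np.vstack(out))
```

```text
[487.21475131 144.36857244 208.95974319] 16.55
top [[38.0, 80.0], [38.0, 75.0], [-40.0, 75.0], [-40.0, 80.0]]
top [[34.0, -9.0], [34.0, -14.0], [-46.0, -16.0], [-46.0, -10.0]]
scene [[36.0, 74.0], [-36.0, 73.0], [-36.0, 78.0], [36.0, 79.0]]
scene [[38.0, -15.0], [-44.0, -17.0], [-43.0, -12.0], [39.0, -10.0]]
wrist [[-36.0, 80.0], [44.0, 81.0], [44.0, 74.0], [-36.0, 73.0]]
```

View pics/f.png

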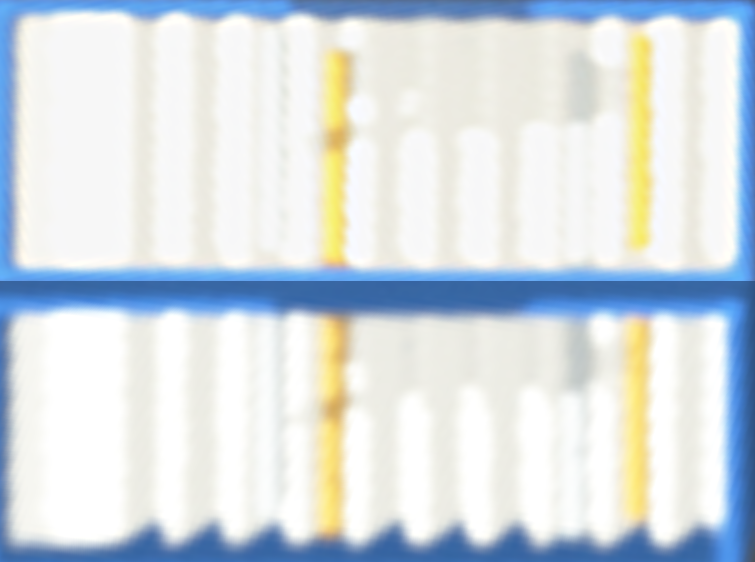

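The rectified views (top camera above, scene below) show all four rods parallel. By column they sit at brass 335 → y −12, brass 640 → +78, steel 270 → −30 and steel 580 → +60, each in its own groove. I'll take the rake back to the stand.

{"op": "arm_command", "data": {
  "motion": "-1 0 0 0 0.8;-1 0 0 0 0.8;-1 0 0 0 0.8;-1 0 0 0 0.83;-1 0.74 0.67 0 0;-1 0.74 0.67 0 0;-1 0.74 0.67 0 0;-1 0.74 0.67 0 0;-1 0.74 0.67 0 0;-1 0.72 0.65 0 0"
}}

```text
time_s: 17.53
tool_pos: [594.8, 246.2, 208.5]
eef_rot: [2.275, 2.166, -0.0]
contact_force: [-0.1, -0.0, -1.8]
opening: 0.333
grasp_force: 118.8
```

{"op": "arm_command", "data": {
  "motion": "-1 0 0 0 0;-1 0 0 0 0;-1 0 0 0 0"
}}

```text
time_s: 17.78
tool_pos: [593.4, 245.5, 208.3]
eef_rot: [-2.274, -2.167, 0.003]
contact_force: [-0.5, 0.4, -2.4]
opening: 0.332
grasp_force: 118.9
```

Run:
```python
from h import *
s=ctrl.observe(); Rm=R.from_rotvec(s["eef_rot"]).as_matrix(); print(s["tool_pos"],np.degrees(np.arctan2(Rm[1,1],Rm[0,1])))
print("units",(Rm.T@(np.array([592.6,249.9,114.8])-s["tool_pos"])/25).round(3))
```

```text
[593.36325249 245.51339736 208.31134115] -2.7704102968446045
units [ 0.178 -0.034  3.74 ]
```

{"op": "arm_command", "data": {
  "motion": "-1 0.18 -0.03 0.5 0;-1 0 0 0.8 0;-1 0 0 0.8 0;-1 0 0 0.6 0;-1 0 0 0.2 0;-1 0 0 0 0;-1 0 0 0 0;-1 0 0 0 0"
}}

```text
time_s: 18.45
tool_pos: [593.5, 251.3, 138.0]
eef_rot: [2.273, 2.167, 0.004]
contact_force: [0.7, 1.1, -1.7]
opening: 0.331
grasp_force: 119.0
```

Run:
```python
from h import *
s=ctrl.observe(); Rm=R.from_rotvec(s["eef_rot"]).as_matrix()
print(s["tool_pos"],(Rm.T@(np.array([592.6,249.9,114.8])-s["tool_pos"])/25).round(3))
```

```text
[593.50565145 251.25756479 138.03469137] [-0.057 -0.036  0.929]
```

{"op": "arm_command", "data": {
  "motion": "-1 -0.05 -0.03 0 0;-1 0 0 0.2 0;-1 0 0 0.2 0;-1 0 0 0.2 0;-1 0 0 0.2 0;-1 0 0 0.06 0;-1 0 0 0 0;-1 0 0 0 0"
}}

```text
time_s: 19.12
tool_pos: [591.9, 249.8, 115.0]
eef_rot: [2.273, 2.168, -0.001]
contact_force: [-0.8, -0.4, 0.2]
opening: 0.331
grasp_force: 119.3
```

{"op": "arm_command", "data": {
  "motion": "-1 0 0 0.04 0;-1 0 0 0 0;-1 0 0 0 0"
}}

```text
time_s: 19.37
tool_pos: [592.0, 250.0, 114.8]
eef_rot: [2.273, 2.168, 0.0]
contact_force: [-2.1, -0.4, 5.1]
opening: 0.332
grasp_force: 119.9
```

Force matches the original rest state, so I'll release, rise and check.

{"op": "arm_command", "data": {
  "motion": "-0.1 0 0 0 0;0.2 0 0 0 0;0.5 0 0 0 0;1 0 0 0 0;1 0 0 0 0;1 0 0 0 0;1 0 0 0 0;1 0 0 0 0;1 0 0 0 0;1 0 0 0 0"
}}

```text
time_s: 20.2
tool_pos: [592.0, 250.0, 113.8]
eef_rot: [2.273, 2.168, 0.0]
contact_force: [-0.7, -0.1, 0.0]
opening: 1.003
grasp_force: 0.0
```

{"op": "arm_command", "data": {
  "motion": "1 0 0 -0.3 0;1 0 0 -0.6 0;1 0 0 -0.8 0;1 0 0 -0.8 0;1 0 0 -0.8 0;1 0 0 -0.12 0;1 0 0 0 0;1 0 0 0 0;1 0 0 0 0;1 0 0 0 0"
}}

```text
time_s: 21.03
tool_pos: [591.1, 249.7, 197.2]
eef_rot: [-2.272, -2.167, 0.005]
contact_force: [-0.0, 1.0, -0.4]
opening: 0.996
grasp_force: 0.0
```

Run:
```python
from h import *
a=cv2.imread("pics/w2.png"); img,c=grab("wrist","w9.png"); s=ctrl.observe(); print(s["tool_pos"],s["time_s"])
a0=None
for i in(a,img):
    hsv=cv2.cvtColor(i,cv2.COLOR_BGR2HSV)
    for nm,lo,hi in(("or",(5,150,120),(28,255,255)),("bl",(100,110,60),(125,255,255))):
        m=cv2.inRange(hsv,lo,hi); m[:190]=0;m[320:]=0;m[:,:250]=0;m[:,400:]=0
        k=max(cv2.findContours(m,cv2.RETR_EXTERNAL,cv2.CHAIN_APPROX_NONE)[0],key=cv2.contourArea)
        print(nm,cv2.approxPolyDP(cv2.convexHull(k),3,True).reshape(-1,2).tolist())
```

```text
[591.16187352 249.76145384 197.34505585] 21.0833
or [[352, 225], [354, 247], [340, 289], [309, 289], [298, 245], [300, 225]]
bl [[384, 210], [377, 304], [270, 302], [267, 207]]
or [[349, 215], [350, 238], [338, 289], [308, 289], [295, 235], [297, 215]]
bl [[262, 206], [379, 205], [375, 301], [267, 301]]
```

Run:
```python
from h import *
_,c=grab("wrist"); c0=dict(c); C0=c["C"].copy(); s=ctrl.observe()
R0=np.array([[0.046,0.999,-0.003],[0.999,-0.046,-0.001],[-0.001,-0.003,-1.0]]); Rn=R.from_rotvec(s["eef_rot"]).as_matrix()
T=lambda Rm,p:np.block([[Rm,np.array(p)[:,None]],[np.zeros((1,3)),1]])
c0["C"]=T(R0,[587.49,252.27,197.43])@np.linalg.inv(T(Rn,s["tool_pos"]))@C0
for n,cc,e,h,b in(("before",c0,[[300,225],[352,225],[298,245],[354,247]],[[309,289],[340,289]],[[267,207],[384,210],[377,304],[270,302]]),("after",c,[[297,215],[349,215],[295,235],[350,238]],[[308,289],[338,289]],[[262,206],[379,205],[375,301],[267,301]])):
    print(n,"end lower-face edge z145.7",onz(cc,e[:2],145.7)[:,:2].round(1).tolist(),"upper z153.7",onz(cc,e[2:],153.7)[:,:2].round(1).tolist(),"base",onz(cc,b,8)[:,:2].round(1).tolist())
# two-view: head/handle in top and scene vs start pictures
for n in("top","scene"):
    a=cv2.imread(f"pics/{n}0.png"); g,_=grab(n)
    for i in(a,g):
        m=cv2.inRange(cv2.cvtColor(i,cv2.COLOR_BGR2HSV),(8,150,150),(22,255,255)); k=[k for k in cv2.findContours(m,0,1)[0] if cv2.contourArea(k)>100 and (180<k[:,0,0].mean()<280 if n=="top" else 350<k[:,0,0].mean()<420) and 190<k[:,0,1].mean()<300]
        k=max(k,key=cv2.contourArea); print(n,cv2.minAreaRect(k))
```

```text
before end lower-face edge z145.7 [[577.9, 283.4], [604.9, 282.2]] upper z153.7 [[576.9, 275.3], [605.1, 272.9]] base [[537.1, 261.0], [644.6, 253.3], [638.7, 155.4], [530.4, 162.5]]
after end lower-face edge z145.7 [[580.6, 286.3], [607.3, 285.0]] upper z153.7 [[579.6, 278.1], [607.0, 275.3]] base [[536.4, 259.7], [643.9, 255.6], [640.4, 156.3], [531.2, 161.3]]
top ((234.6609649658203, 215.748779296875), (44.49001693725586, 18.08934783935547), 12.094757080078125)Traceback (most recent call last):
  File "<stdin>", line 13, in <module>
ValueError: max() iterable argument is empty
```

The rake is within 3 mm of where it stood, the gripper is clear and the rods are settled. I'm handing in.

```bash
python3 -c "
from workcell import ctrl
print(ctrl.close_job())"
```

```text
the job is handed in; nothing more can be done
None
```

I handed the job in at about 21 s of the 67 s allowed, with the four rods combed into four separate grooves (y = −30, −12, +60 and +78) and the rake back in its stand within about 3 mm of its start, but no verdict came back.

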